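# Twist the filter cartridge into the fume extractor

## Robot

A 7-joint arm with a two-finger parallel gripper is mounted at the origin on the work surface. World frame = base frame: x ahead of the robot, y to its left, z up, the work surface at z = 0. Lengths are in m, angles in rad, forces in N, time in s.
With the tool pointing down it reaches from about 0.4 to 0.85 m from the base axis. Payload 10.4 kg.
Tool frame: the origin (TCP) lies on the centre line of the jaws, within the pads' length; the fingertips stand 11 mm ahead of it and the grasp point (between the pads) lies 8 mm behind it (manip.finger_overhang is the distance from the TCP to the fingertips, in m); z points along the fingers, y is the line along which they close (so a half turn about z gives the same grasp; the last joint's range is limited). The gripper opens to 85 mm and grips with 20 to 120 N. Pads are 22 mm wide; open, the fingers measure 114 mm over their backs; the gripper's body (76 mm by 85 mm) begins 54 mm behind the grasp point. The pads swing forward as they close: fully open they stand 13 mm farther back than shut.
Start: joints at [1.256, 0.332, -0.065, 1.46, 0.022, 1.35, -0.088], TCP at [0.18, -0.599, 0.242] pointing down, gripper open.
Joint ranges: [-2.6, 2.6], [-0.5, 2.12], [-1.47, 1.34], [0.16, 2.42], [-1.27, 4.41], [0.06, 2.06], [-2.6, 2.6]. Speed limits (rad/s): [2.22, 2.22, 2.79, 2.79, 3.14, 3.14, 3.14].

## Interface

Orientations are given as a unit quaternion [x, y, z, w].
In Python, from workcell import manip, imaging, workorder gives the robot as it stands.
- The arm moves only by the tool jog_arm, never from a script. Its argument "deltas" is a list of rows, each an object with "gripper": the opening, from 0 (shut) to 1 (fully open); "offset": the shift along the tool's x, y, z in m, a list of three; "rotation": the turn, a rotation vector about the tool's x, y, z in degrees, a list of three. In form: [{"gripper": gripper, "offset": [tx, ty, tz], "rotation": [ax, ay, az]}, ...]. A call has 1 to 20 rows; each row shifts and turns the commanded pose from where the row before left it, along the tool's axes as they then stand; what a row does not reach is not made up. A row lasts 1/10 s, in which the tool goes at most 50 mm and 8.59 degrees, less where a joint would pass 70% of its speed; a pose out of reach is approached as far as the arm can. A call with a gripper value outside its range is refused whole. The fingers move at their own pace and stop on an object; "newtons" is the grip in N (left out, the last holds). Time passes only in rows, so rows that do not move let the fingers close. It gives the time, the measured TCP pose, the force, the opening and the grip force at its end, in the units of the state.
- manip.get_obs(): the state, without advancing time (a new reading comes with each control period).
- imaging.camera(name): name is "scene" or "top"; returns the picture (480x640x3 uint8, blue, green, red); there is no depth.
- imaging.camera_model(name): a dict with "camera_matrix" (3x3 intrinsics, pixels), "k1" (the pictures are not rectified: a ray, as slopes to the right and down, at radius r is drawn at 1 + k1 r^2 times it, then the intrinsics apply), "world_to_cam" (4x4, takes a point from world to camera coordinates). Camera axes: x right, y up, looking along -z (the intrinsics and any distortion apply to the point x, -y, -z); pixel columns grow to the right and rows downward; lengths in m; the calibration is good to about 2 mm. A picture is of the moment at which its call begins. camera_model takes no time and is no camera call.
- workorder.hand_in(): hands the job in; it is judged then, once.
The state is a dict: "clock": time; "joint_pos": joint angles; "joint_velocities": joint speeds; "tau": joint torques, N m; "position": TCP position; "ee_rot": TCP orientation; "ft_force": force on the tool from outside, world axes, zero at the start; "torque": the same for the moment, N m; "grip_width": opening from 0.0 (shut) to 1.0 (fully open); "grasp_force": force on a finger pad.
Only numpy, scipy, OpenCV 4.12 (cv2) and the standard library are available. Lean on these libraries where they do the work, as an engineer would, in place of code of your own. Each camera call takes 0.05 s, during which the arm holds its last target. There are 200 camera calls.

## Task

Fit the filter cartridge that stands on the table into the round port on top of the fume extractor: carry it by its handle, ease it down until both of its lugs drop through the gaps in the collar, then turn it clockwise (seen from above) until the ramps have drawn it down against the sprung seal and it comes up solid at the stops. Feel for the gaps and never force it, let go when it is tight, and leave the other things on the table where they are.

Things in the scene. Friction and masses are not known exactly. Their poses are not given: they have to be found in the camera images.
- cartridge_centre (a point): Centre, half-way up, of the filter cartridge: white perforated canister 76 mm across with grey cap, grey bail handle and two steel lugs, 108 mm tall in all, 0.2 to 0.4 kg, standing on the table at the start; z points up out of the handle. Above its underside: canister and cap 0 to 66 mm, lugs 47 to 54, handle 66 to 108, this point 54. A half turn about z changes nothing.
- cartridge_handle (a point): Centre of the handle's grip bar, 42 mm above the cartridge's centre, same axes. The bar is 66 mm long along x, 14 mm thick along y and 24 mm high (12 above and 12 below this point), open underneath between two legs; the cap is 30 mm below this point.
- extractor: Fume extractor, a grey sheet-metal box fixed to the table, 135 mm high, reaching from x -85 to +175 and y -165 to +90 mm about its origin, which lies at table height under the axis of the filter port; x points from the dark front panel (switch, dial, louvre) to the rear, z up.
- port (a point): Centre of the port at the collar's top, axes as the extractor. Steel bayonet collar, 116 mm across, 18 mm high; two flat-topped ledges at this level leave an 82 mm hole and two opposite gaps, 36 degrees wide: 3 degrees of play each way for the lugs. The gaps lie along x, front and rear, but the collar was clamped on by hand up to 29 degrees off, either way, unmeasured: find them by feel or by eye.
- lug (a point): Outer end of one of the two lugs, 48 mm from the axis along the cartridge's +x (3.5 mm below the level of its centre); the other is opposite, at -x, so the lugs lie under the ends of the handle. Each is 22 mm wide along y, 7 mm thick, and its top slopes like the ramps in the port.
- hood (a point): Centre of the mouth of the black suction hood, 92 mm across, fixed to the extractor. Its arm, of 42 mm tube, stands at the extractor's rear right corner (x 135, y -125 mm from its origin), rises to 255 mm above the table and bends over to the hood. Keep clear of it.
- seat (a point): Top of the sprung rubber seal down in the port, 59 mm below the collar's top, where the canister's underside rests once the lugs are through the gaps (the cartridge's centre is then 5 mm below the collar's top; with the lugs still on the ledges, 7 mm above). The seal yields to about 5 N plus 1.6 N per mm. Turned clockwise from above, the lugs meet ramps under the ledges (see home).
- home (a point): Point on the port's axis where the cartridge's centre is when home, 10 mm below the collar's top. About 18 degrees clockwise of the gaps' middle the ramps begin to draw the cartridge down; at 62 degrees it is 5 mm lower, on solid stops. Turning takes about 0.1 to 0.4 N m, steeply more at the stops; the collar stays put and friction holds the cartridge where it is left, so one may regrip.
- glass: Drinking glass, 76 mm across and 100 mm tall, standing; origin at the centre of its underside. To be left alone, as all that follows.
- disc_a: Flat wooden disc with a burnt pattern, 90 mm across, 6 mm thick; origin under its centre.
- disc_b: The same kind of wooden disc, 90 mm across, 6 mm thick; origin under its centre.
- case: Copper-coloured spectacle case, 62 (x) by 160 (y) by 36 mm high; origin under its centre.
- pencil: Yellow pencil 168 mm long lying along its x; origin under its middle.
- pliers: Small pliers with blue handles, 155 mm long lying along x, 14 mm high; origin at table height near the joint.
Mind the look-alikes: they are no part of the job. What is shaped like the part that bears cartridge_centre but orange is not meant.

How it is judged:
On the way, in this order (a step that is already met when the one before it is completed fails the run):
1. the cartridge is lifted from the table (height (world z) of cartridge_centre above 0.1 m), for 0.1 s.
2. both lugs have dropped through the gaps of the collar (z of cartridge_centre in the frame of port below -0.0035 m and horizontal distance between cartridge_centre and port below 0.006 m and angle between cartridge_centre's own z axis and vertical below 0.07 rad), for 0.1 s.
At the end, for the whole second after the job is handed in: The cartridge is in the port, turned home: its centre at least 8.5 mm below the level of the collar's top (fully home is about 10 mm, merely dropped in is 5 mm), within 5 mm of the port's axis, upright within 3 degrees, at rest and let go (z of cartridge_centre in the frame of port below -0.0085 m and horizontal distance between cartridge_centre and port below 0.005 m and angle between cartridge_centre's own z axis and vertical below 0.05 rad and linear speed of cartridge below 0.01 m/s); the robot touches nothing.
It fails at once if the cartridge is forced against the extractor (more than 55 N) (contact force between cartridge and extractor above 55 N).
It fails at once if another thing on the table is shifted by more than 30 mm (distance of any of glass, disc_a, disc_b, case, pencil, pliers from where it was at the start of the episode above 0.03 m).
It also fails if it takes over 53 s, if anything falls off the work surface, if the arm or the gripper's body presses on something with over 40 N, if the wrist force passes 120 N, or if a joint passes its speed limit or range.

## Working session

There is one attempt and no reset: what is moved stays moved. The work goes in short steps, Python scripts to look and compute and a tool call to move; the robot and the scene stay as the last step left them, time stands still between calls to the robot, and variables do not carry over. Pictures are saved under pics/ and viewed, at most 10 in all, crops included, and the job is handed in when it is done.

Besides the shell and the picture viewer there is one more tool, called after ">>>" as name(argument=value, ...) on one line, values as JSON. jog_arm: Moves the arm, as the interface text tells. Its arguments: {"type":"object","properties":{"deltas":{"type":"array","items":{"type":"object","properties":{"gripper":{"type":"number"},"offset":{"type":"array","items":{"type":"number"}},"rotation":{"type":"array","items":{"type":"number"}}}}},"newtons":{"type":"number"}},"required":["deltas"]}

```bash
mkdir -p pics; ls
python3 - <<'E'
from workcell import manip, imaging
import cv2
for n in("scene","top"):
    cv2.imwrite(f"pics/{n}0.png",imaging.camera(n)); m=imaging.camera_model(n); print(n,m)
o=manip.get_obs(); print(o)
E
```

```text
pics
scene {'camera_matrix': array([[435.29714936,   0.        , 318.59069125],
       [  0.        , 435.29714936, 235.39503653],
       [  0.        ,   0.        ,   1.        ]]), 'k1': -0.03474150170117043, 'world_to_cam': array([[-0.79588809,  0.6052915 , -0.01357706,  0.39689074],
       [-0.49784736, -0.64152081,  0.58360865,  0.18398523],
       [ 0.34454339,  0.47124648,  0.81192155, -1.21380488],
       [ 0.        ,  0.        ,  0.        ,  1.        ]])}
top {'camera_matrix': array([[539.2793178 ,   0.        , 319.29562277],
       [  0.        , 539.2793178 , 241.01130871],
       [  0.        ,   0.        ,   1.        ]]), 'k1': -0.030267148600099814, 'world_to_cam': array([[-0.01610497, -0.99982579,  0.00943488,  0.0211291 ],
       [ 0.99634284, -0.01525551,  0.08407264, -0.47336925],
       [-0.08391405,  0.01075436,  0.99641496, -1.44644912],
       [ 0.        ,  0.        ,  0.        ,  1.        ]])}
{'clock': 0.1, 'joint_pos': array([ 1.25641729,  0.33284925, -0.06470141,  1.46087568,  0.02164205,
        1.34990809, -0.08849883]), 'joint_velocities': array([ 0.0006242 , -0.00141736, -0.00059152, -0.00235973,  0.00037924,
       -0.00116699, -0.0005729 ]), 'tau': array([ 9.81606536e-04, -6.26748848e+01,  4.90948150e-02, -3.92429709e+01,
        1.64388225e-02,  7.02389167e-03, -1.06616199e-05]), 'position': array([ 0.17967435, -0.59826957,  0.24156141]), 'ee_rot': array([ 9.89374484e-01,  1.45388027e-01, -1.47560778e-04, -6.55470086e-04]), 'ft_force': array([-0.74873517, -0.16184578,  0.03219284]), 'torque': array([-0.04572032,  0.00153435,  0.00789973]), 'grasp_force': 0.0, 'grip_width': 0.9981294406915315}
```

View pics/scene0.png

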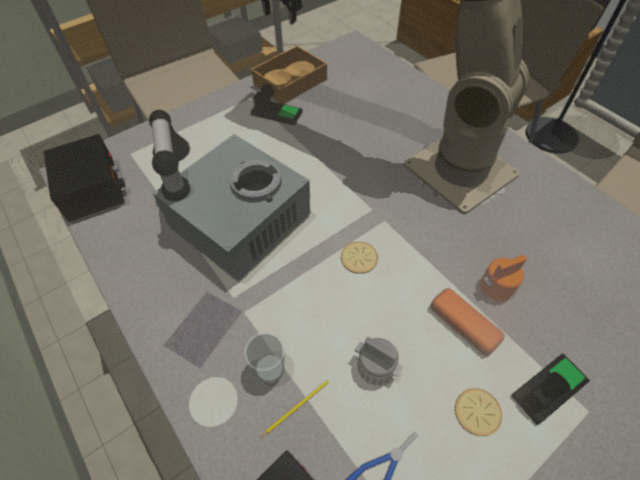

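View pics/top0.png

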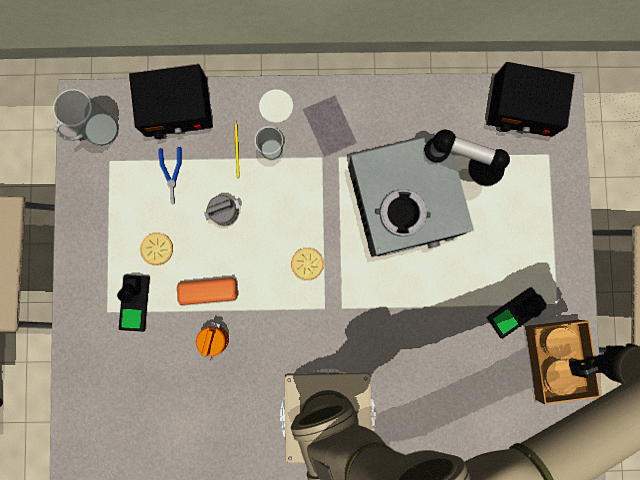

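Candidates: grey cartridge on the mat (top 222,209; scene 378,360), orange look-alike (top 212,340; scene 503,278), glass (top 270,143). I choose the grey one and check it in a close crop, with the port beside it.

```bash
cat > h.py <<'E'
import numpy as np, cv2
from workcell import manip, imaging
from scipy.spatial.transform import Rotation as R
def ray(n,uv):
    m=imaging.camera_model(n);K=m["camera_matrix"];T=m["world_to_cam"]
    d=(np.array(uv,float)-K[:2,2])/K[0,0]; s=d.copy()
    for _ in range(20): s=d/(1+m["k1"]*(s@s))
    Rt=T[:3,:3]; return -Rt.T@T[:3,3], Rt.T@np.array([s[0],-s[1],-1])
def onz(n,uv,z):
    o,d=ray(n,uv); return o+d*(z-o[2])/d[2]
def proj(n,p):
    m=imaging.camera_model(n);K=m["camera_matrix"];T=m["world_to_cam"]
    c=T[:3,:3]@np.array(p)+T[:3,3]; s=np.array([c[0],-c[1]])/-c[2]
    return K[:2,2]+K[0,0]*s*(1+m["k1"]*(s@s))
E
python3 - <<'E'
import cv2,numpy as np
t=cv2.imread("pics/top0.png");s=cv2.imread("pics/scene0.png")
c=lambda i,u,v,w:cv2.resize(i[v-w:v+w,u-w:u+w],(400,300) if 0 else (300,300),interpolation=cv2.INTER_CUBIC)
cv2.imwrite("pics/crop1.png",np.vstack([np.hstack([c(t,222,209,30),c(t,404,212,40)]),np.hstack([c(s,378,360,35),c(s,256,180,35)])]))
E
```

```text
(no output)
```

View pics/crop1.png

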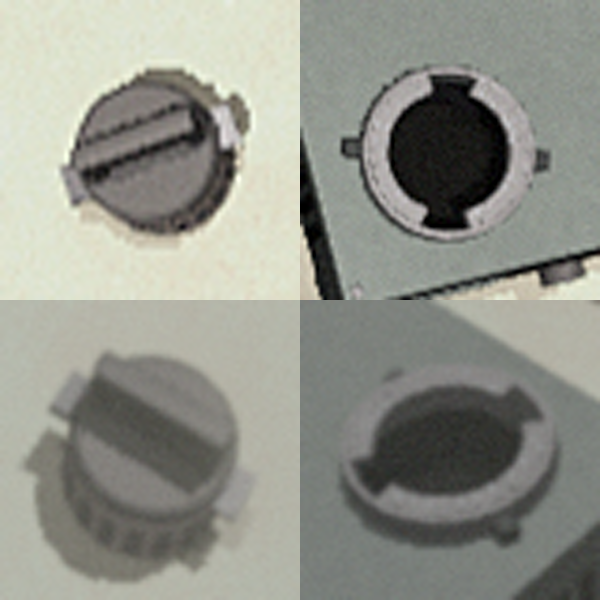

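The top crop shows the grey canister with handle and steel lugs at about (207,216) and (238,204). The collar gaps are at about (404,195) and (403,229). The clamps left and right of the collar are not the gaps.

Run:
```python
from h import *
t=cv2.imread("pics/top0.png")
# triangulate collar centre height check
for z in(.135,.153):
    g=cv2.cvtColor(t,cv2.COLOR_BGR2GRAY); 
    m=(g[172:252,364:444]<75).astype(np.uint8)
    n,l,st,ce=cv2.connectedComponentsWithStats(m); k=l[40,40]
    cs,_=cv2.findContours((l==k).astype(np.uint8),cv2.RETR_EXTERNAL,cv2.CHAIN_APPROX_NONE)
    P=np.array([onz("top",p+[364,172],z)[:2] for p in cs[0][:,0]])
    # collar ring outer
    hsv=cv2.cvtColor(t,cv2.COLOR_BGR2HSV)[172:252,364:444]
    c=P.mean(0)
    for _ in range(30):
        r=np.linalg.norm(P-c,axis=1); Q=P[r<np.median(r)*1.06]
        A=np.c_[2*Q,np.ones(len(Q))]; s=np.linalg.lstsq(A,(Q**2).sum(1),rcond=None)[0]; c=s[:2]; R0=np.sqrt(s[2]+c@c)
    d=P-c; r=np.linalg.norm(d,axis=1); a=np.degrees(np.arctan2(d[:,1],d[:,0]))
    f=r>R0+.006
    fr=f&(abs(a)>90); re=f&(abs(a)<90)
    print(z,"c",c,"R",R0,"rear",a[re].min(),a[re].max(),a[re].mean(),"front",(a[fr]%360).min(),(a[fr]%360).max(),(a[fr]%360).mean(),"rmax",r.max())
# box corners
for z,n,px in((.135,'top',[(348,155),(373,255),(472,232),(450,138)]),):
    for p in px: print("corner",onz(n,p,z)[:2])
for n,px in (("top",[(207,216),(237.6,204.4)]),("scene",[(359.3,347.2),(398.5,369.8)])):
    q=[onz(n,p,.052)[:2] for p in px]; d=q[1]-q[0]
    print(n,q,"mid",(q[0]+q[1])/2,"len",np.linalg.norm(d),"ang",np.degrees(np.arctan2(d[1],d[0])))
for n,p in(("scene",(256,180)),("scene",(255,178))): print("port scene",onz(n,p,.153))
print("hood top",onz("top",(487,165),.23), onz("top",(440,145),.25))
print(R.from_quat(manip.get_obs()['ee_rot']).as_matrix())
```

```text
0.135 c [ 0.53424962 -0.19780445] R 0.039500180408034095 rear -21.284313543608107 11.39776346077793 -5.210631203867749 front 159.57135041900193 192.45998442199704 177.2390938846712 rmax 0.05266627671042509
0.153 c [ 0.53179344 -0.19476494] R 0.03897189187449564 rear -21.284313543608448 11.397763460777984 -5.2106312038679015 front 159.57135041900224 192.459984421997 177.23909388467135 rmax 0.05196190043155383
corner [ 0.68224343 -0.06157112]
corner [ 0.4267623  -0.11887706]
corner [ 0.48084612 -0.37039338]
corner [ 0.72335015 -0.32379985]
top [array([0.54247888, 0.31253941]), array([0.5724674 , 0.23079794])] mid [0.55747314 0.27166867] len 0.08706881764974934 ang -69.85340960155564
scene [array([0.57457096, 0.23465202]), array([0.54426566, 0.31560414])] mid [0.55941831 0.27512808] len 0.08643874194822183 ang 110.52392724714633
port scene [ 0.53431647 -0.18592263  0.153     ]
port scene [ 0.53277975 -0.19262397  0.153     ]
hood top [ 0.63072961 -0.38463076  0.23      ] [ 0.67503908 -0.26945579  0.25      ]
[[ 9.57724600e-01  2.87686215e-01 -4.82580743e-04]
 [ 2.87686602e-01 -9.57723784e-01  1.25410362e-03]
 [-1.01390733e-04 -1.33991790e-03 -9.99999097e-01]]
```

Run:
```python
from h import *
def tri(a,b):
    (o1,d1),(o2,d2)=ray("top",a),ray("scene",b)
    s=np.linalg.lstsq(np.c_[d1,-d2],o2-o1,rcond=None)[0]; p,q=o1+s[0]*d1,o2+s[1]*d2
    return (p+q)/2,np.linalg.norm(p-q)
print(tri((404,194.7),(272.3,168.8)),tri((402.9,229.3),(237.8,185.8)))
print(tri((207,216),(398.5,369.8)),tri((237.6,204.4),(359.3,347.2)))
# outer ring edge in top (radius .058): bright ring mask
t=cv2.imread("pics/top0.png");s=cv2.imread("pics/scene0.png")
for n,im,u,v,w in(("top",t,404,212,32),("scene",s,256,180,30)):
    hsv=cv2.cvtColor(im[v-w:v+w,u-w:u+w],cv2.COLOR_BGR2HSV)
    m=((hsv[...,1]<28)&(hsv[...,2]>(120 if n=="top" else 95))).astype(np.uint8)
    k,l,st,_=cv2.connectedComponentsWithStats(m); i=1+st[1:,4].argmax()
    cs,_=cv2.findContours((l==i).astype(np.uint8),cv2.RETR_EXTERNAL,cv2.CHAIN_APPROX_NONE)
    h=cv2.convexHull(np.vstack(cs)); e=cv2.fitEllipse(h); print(n,st[i],np.array(e[0])+[u-w,v-w],e[1:])
    for z in(.135,.153):print(z,onz(n,np.array(e[0])+[u-w,v-w],z))
```

```text
(array([ 0.53758842, -0.16291323,  0.22002553]), np.float64(0.06873419273994281)) (array([ 0.52685867, -0.22340459,  0.09366332]), np.float64(0.07554819305798965))
(array([0.54281992, 0.31418263, 0.0464693 ]), np.float64(0.0013539327555694104)) (array([0.5730221 , 0.23232583, 0.04521466]), np.float64(0.001517659609874026))
top [   0    0   64   64 2924] [402.81227493 209.56997299] ((73.19905853271484, 107.23595428466797), 88.34317779541016)
0.135 [ 0.5403114  -0.19703327  0.135     ]
0.153 [ 0.53777415 -0.19400407  0.153     ]
scene [   0    0   60   60 2458] [253.39163971 177.64294052] ((77.098388671875, 84.61891174316406), 64.6663589477539)
0.135 [ 0.52793836 -0.21176811  0.135     ]
0.153 [ 0.53509835 -0.19585932  0.153     ]
```

Run:
```python
from h import *
def tri(a,b):
    (o1,d1),(o2,d2)=ray("top",a),ray("scene",b)
    s=np.linalg.lstsq(np.c_[d1,-d2],o2-o1,rcond=None)[0]; p,q=o1+s[0]*d1,o2+s[1]*d2
    return (p+q)/2,np.linalg.norm(p-q)
print(tri((404,194.7),(237.8,185.8)),tri((402.9,229.3),(272.3,168.8)))
t=cv2.imread("pics/top0.png");s=cv2.imread("pics/scene0.png")
# cartridge dark cap+bar mask in top : grey, darker than mat
for n,im,u,v,w in(("top",t,222,209,30),("scene",s,378,358,34)):
    g=cv2.cvtColor(im[v-w:v+w,u-w:u+w],cv2.COLOR_BGR2GRAY); print(n,np.percentile(g,[5,25,50,75,95]))
from scipy.spatial.transform import Rotation as R
```

```text
(array([ 0.57559726, -0.19853896,  0.15048991]), np.float64(5.2033082141225626e-05)) (array([ 0.48714653, -0.1915476 ,  0.15520013]), np.float64(0.0026309192805798196))
top [ 77.95 185.   222.   224.   226.  ]
scene [ 85. 120. 174. 180. 182.]
```

Collar top triangulates at z = 0.153, port at (0.532, -0.195) with the gap line at -4.5°. The cartridge is at (0.558, 0.273) with its handle at 110.4°. Everything is within reach and the sizes agree. I'm moving over the cartridge now.

>>> jog_arm(deltas=[{"gripper": 1,"offset": [0.0355,-0.0332,0]},{"offset": [0.0355,-0.0332,0]},{"offset": [0.0355,-0.0332,0]},{"offset": [0.0355,-0.0332,0]},{"offset": [0.0355,-0.0332,0]},{"offset": [0.0355,-0.0332,0]},{"offset": [0.0355,-0.0332,0]},{"offset": [0.0355,-0.0332,0]},{"offset": [0.0355,-0.0332,0]},{"offset": [0.0267,-0.0388,0]},{"offset": [0.0267,-0.0388,0]},{"offset": [0.0267,-0.0388,0]},{"offset": [0.0267,-0.0388,0]},{"offset": [0.0267,-0.0388,0]},{"offset": [0.0267,-0.0388,0]},{"offset": [0.0267,-0.0388,0]},{"offset": [0.0267,-0.0388,0]},{"offset": [0.0267,-0.0388,0]},{"offset": [0.0267,-0.0388,0]},{"offset": [0.0267,-0.0388,0]}], newtons=50)

```text
schema error: expected keys gripper, offset, rotation
```

>>> jog_arm(deltas=[{"rotation": [0,0,-8.5]},{"rotation": [0,0,-8.5]},{"rotation": [0,0,-8.5]},{"rotation": [0,0,-8.5]},{"rotation": [0,0,-8.5]},{"rotation": [0,0,-8.5]},{"rotation": [0,0,-8.5]},{"rotation": [0,0,-8.5]},{"rotation": [0,0,-8.5]},{"rotation": [0,0,-8.5]},{"rotation": [0,0,-8.5]},{"rotation": [0,0,0]}])

```text
schema error: expected keys gripper, offset, rotation
```

```bash
cat > st.py <<'E'
from h import *
o=manip.get_obs(); M=R.from_quat(o['ee_rot']).as_matrix()
print(round(o['clock'],2),"p",o['position'].round(4),"yaw",np.degrees(np.arctan2(M[1,0],M[0,0])).round(2),"tilt",np.degrees(np.arccos(-M[2,2])).round(2),"F",o['ft_force'].round(2),"T",o['torque'].round(3),"g",round(o['grip_width'],3),round(o['grasp_force'],1),"j",o['joint_pos'].round(2))
def to(x,y,z): print("tool offset",(M.T@(np.array([x,y,z])-o['position'])).round(4))
E
python3 -c "
from st import *
to(.558,.273,.242)"
```

```text
0.1 p [ 0.1797 -0.5983  0.2416] yaw 16.72 tilt 0.08 F [-0.75 -0.16  0.03] T [-0.046  0.002  0.008] g 0.998 0.0 j [ 1.26  0.33 -0.06  1.46  0.02  1.35 -0.09]
tool offset [ 6.130e-01 -7.256e-01  5.000e-04]
```

>>> jog_arm(deltas=[{"gripper": 1,"offset": [0.0355,-0.0332,0],"rotation": [0,0,0]},{"gripper": 1,"offset": [0.0355,-0.0332,0],"rotation": [0,0,0]},{"gripper": 1,"offset": [0.0355,-0.0332,0],"rotation": [0,0,0]},{"gripper": 1,"offset": [0.0355,-0.0332,0],"rotation": [0,0,0]},{"gripper": 1,"offset": [0.0355,-0.0332,0],"rotation": [0,0,0]},{"gripper": 1,"offset": [0.0355,-0.0332,0],"rotation": [0,0,0]},{"gripper": 1,"offset": [0.0355,-0.0332,0],"rotation": [0,0,0]},{"gripper": 1,"offset": [0.0355,-0.0332,0],"rotation": [0,0,0]},{"gripper": 1,"offset": [0.0355,-0.0332,0],"rotation": [0,0,0]},{"gripper": 1,"offset": [0.0267,-0.0388,0],"rotation": [0,0,0]},{"gripper": 1,"offset": [0.0267,-0.0388,0],"rotation": [0,0,0]},{"gripper": 1,"offset": [0.0267,-0.0388,0],"rotation": [0,0,0]},{"gripper": 1,"offset": [0.0267,-0.0388,0],"rotation": [0,0,0]},{"gripper": 1,"offset": [0.0267,-0.0388,0],"rotation": [0,0,0]},{"gripper": 1,"offset": [0.0267,-0.0388,0],"rotation": [0,0,0]},{"gripper": 1,"offset": [0.0267,-0.0388,0],"rotation": [0,0,0]},{"gripper": 1,"offset": [0.0267,-0.0388,0],"rotation": [0,0,0]},{"gripper": 1,"offset": [0.0267,-0.0388,0],"rotation": [0,0,0]},{"gripper": 1,"offset": [0.0267,-0.0388,0],"rotation": [0,0,0]},{"gripper": 1,"offset": [0.0267,-0.0388,0],"rotation": [0,0,0]}], newtons=50)

```text
clock: 2.1
position: [0.5588, 0.2741, 0.2417]
ee_rot: [0.989, 0.145, -0.0, 0.0]
ft_force: [0.8, -0.0, 0.8]
grip_width: 1.0
grasp_force: 0.0
```

>>> jog_arm(deltas=[{"gripper": 1,"offset": [0,0,0],"rotation": [0,0,-8.5]},{"gripper": 1,"offset": [0,0,0],"rotation": [0,0,-8.5]},{"gripper": 1,"offset": [0,0,0],"rotation": [0,0,-8.5]},{"gripper": 1,"offset": [0,0,0],"rotation": [0,0,-8.5]},{"gripper": 1,"offset": [0,0,0],"rotation": [0,0,-8.5]},{"gripper": 1,"offset": [0,0,0],"rotation": [0,0,-8.5]},{"gripper": 1,"offset": [0,0,0],"rotation": [0,0,-8.5]},{"gripper": 1,"offset": [0,0,0],"rotation": [0,0,-8.5]},{"gripper": 1,"offset": [0,0,0],"rotation": [0,0,-8.5]},{"gripper": 1,"offset": [0,0,0],"rotation": [0,0,-8.5]},{"gripper": 1,"offset": [0,0,0],"rotation": [0,0,-8.5]},{"gripper": 1,"offset": [0,0,0],"rotation": [0,0,0]}])

```text
clock: 3.3
position: [0.5583, 0.2725, 0.2417]
ee_rot: [0.571, 0.821, -0.0, -0.0]
ft_force: [-0.9, -0.3, 0.2]
grip_width: 1.003
grasp_force: 0.0
```

```bash
python3 -c "
from st import *
to(.558,.273,.242)"
```

```text
3.3 p [0.5583 0.2725 0.2417] yaw 110.35 tilt 0.06 F [-0.93 -0.31  0.17] T [-0.003  0.02  -0.021] g 1.003 0.0 j [ 0.26  0.56 -1.12  1.43  0.5   1.46 -0.5 ]
tool offset [ 0.0006 -0.0001 -0.0003]
```

>>> jog_arm(deltas=[{"gripper": 1,"offset": [0,0,0.03],"rotation": [0,0,0]},{"gripper": 1,"offset": [0,0,0.03],"rotation": [0,0,0]},{"gripper": 1,"offset": [0,0,0.03],"rotation": [0,0,0]},{"gripper": 1,"offset": [0,0,0.03],"rotation": [0,0,0]},{"gripper": 1,"offset": [0,0,0.02],"rotation": [0,0,0]},{"gripper": 1,"offset": [0,0,0.012],"rotation": [0,0,0]},{"gripper": 1,"offset": [0,0,0],"rotation": [0,0,0]},{"gripper": 0,"offset": [0,0,0],"rotation": [0,0,0]},{"gripper": 0,"offset": [0,0,0],"rotation": [0,0,0]},{"gripper": 0,"offset": [0,0,0],"rotation": [0,0,0]},{"gripper": 0,"offset": [0,0,0],"rotation": [0,0,0]},{"gripper": 0,"offset": [0,0,0],"rotation": [0,0,0]},{"gripper": 0,"offset": [0,0,0],"rotation": [0,0,0]},{"gripper": 0,"offset": [0,0,0],"rotation": [0,0,0]},{"gripper": 0,"offset": [0,0,0],"rotation": [0,0,0]}], newtons=60)

```text
clock: 4.8
position: [0.5586, 0.2728, 0.0906]
ee_rot: [0.572, 0.82, 0.0, 0.0]
ft_force: [0.4, 0.8, 4.0]
grip_width: 0.156
grasp_force: 61.8
```

```bash
python3 -c "
from st import *
s=imaging.camera('scene');t=imaging.camera('top')
u,v=proj('scene',[.558,.273,.1]).astype(int);a,b=proj('top',[.558,.273,.1]).astype(int)
c=lambda i,u,v,w:cv2.resize(i[v-w:v+w,u-w:u+w],(400,400),interpolation=3)
cv2.imwrite('pics/grip.png',np.hstack([c(s,u,v,45),c(t,a,b,45)]))"
```

```text
4.8 p [0.5586 0.2728 0.0906] yaw 110.21 tilt 0.04 F [0.41 0.81 4.02] T [-0.103 -0.022 -0.021] g 0.156 61.8 j [ 0.22  0.69 -1.03  1.6   0.62  1.22 -0.59]
```

View pics/grip.png

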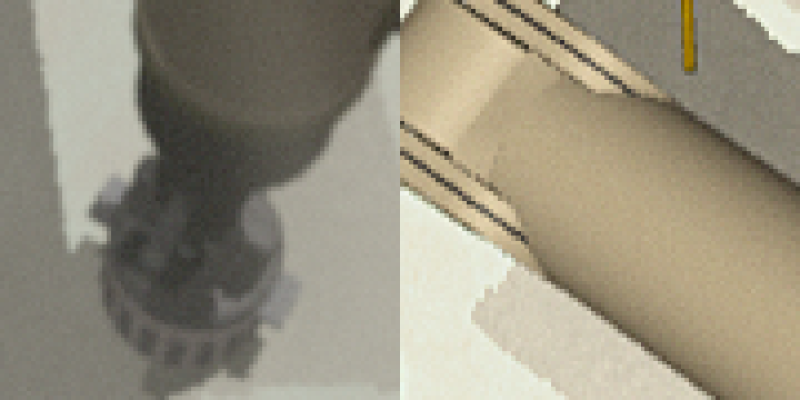

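Good: the jaws are on the handle bar, about 13 mm apart, with lugs seen at crop (107,200) and (283,298). Lifting and carrying it over to the port.

>>> jog_arm(deltas=[{"gripper": 0,"offset": [0,0,-0.02],"rotation": [0,0,0]},{"gripper": 0,"offset": [0,0,-0.04],"rotation": [0,0,0]},{"gripper": 0,"offset": [0,0,-0.04],"rotation": [0,0,0]},{"gripper": 0,"offset": [0,0,-0.04],"rotation": [0,0,0]},{"gripper": 0,"offset": [0,0,-0.03],"rotation": [0,0,0]},{"gripper": 0,"offset": [0,0,-0.02],"rotation": [0,0,0]},{"gripper": 0,"offset": [0,0,0],"rotation": [0,0,0]},{"gripper": 0,"offset": [0,0,0],"rotation": [0,0,0]}])

```text
clock: 5.7
position: [0.5581, 0.2725, 0.2789]
ee_rot: [0.572, 0.82, -0.001, -0.0]
ft_force: [0.4, 0.1, -3.1]
grip_width: 0.153
grasp_force: 60.9
```

>>> jog_arm(deltas=[{"gripper": 0,"offset": [-0.0307,-0.0133,0],"rotation": [0,0,0]},{"gripper": 0,"offset": [-0.0307,-0.0133,0],"rotation": [0,0,0]},{"gripper": 0,"offset": [-0.0307,-0.0133,0],"rotation": [0,0,0]},{"gripper": 0,"offset": [-0.0307,-0.0133,0],"rotation": [0,0,0]},{"gripper": 0,"offset": [-0.0307,-0.0133,0],"rotation": [0,0,0]},{"gripper": 0,"offset": [-0.0307,-0.0133,0],"rotation": [0,0,0]},{"gripper": 0,"offset": [-0.0307,-0.0133,0],"rotation": [0,0,0]},{"gripper": 0,"offset": [-0.0307,-0.0133,0],"rotation": [0,0,0]},{"gripper": 0,"offset": [-0.0307,-0.0133,0],"rotation": [0,0,0]},{"gripper": 0,"offset": [-0.0307,-0.0133,0],"rotation": [0,0,0]},{"gripper": 0,"offset": [-0.0307,-0.0133,0],"rotation": [0,0,0]},{"gripper": 0,"offset": [-0.0307,-0.0133,0],"rotation": [0,0,0]},{"gripper": 0,"offset": [-0.0307,-0.0133,0],"rotation": [0,0,0]},{"gripper": 0,"offset": [-0.0307,-0.0133,0],"rotation": [0,0,0]}])

```text
clock: 7.1
position: [0.531, -0.1965, 0.2781]
ee_rot: [0.572, 0.82, -0.0, -0.001]
ft_force: [1.2, 0.1, -2.8]
grip_width: 0.153
grasp_force: 60.8
```

>>> jog_arm(deltas=[{"gripper": 0,"offset": [0,0,0],"rotation": [0,0,-8.16]},{"gripper": 0,"offset": [0,0,0],"rotation": [0,0,-8.16]},{"gripper": 0,"offset": [0,0,0],"rotation": [0,0,-8.16]},{"gripper": 0,"offset": [0,0,0],"rotation": [0,0,-8.16]},{"gripper": 0,"offset": [0,0,0],"rotation": [0,0,-8.16]},{"gripper": 0,"offset": [0,0,0],"rotation": [0,0,-8.16]},{"gripper": 0,"offset": [0,0,0],"rotation": [0,0,-8.16]},{"gripper": 0,"offset": [0,0,0],"rotation": [0,0,-8.16]},{"gripper": 0,"offset": [0,0,0],"rotation": [0,0,0]},{"gripper": 0,"offset": [0,0,0],"rotation": [0,0,0]}])

```text
clock: 8.1
position: [0.5317, -0.1949, 0.279]
ee_rot: [0.041, 0.999, 0.0, -0.001]
ft_force: [-0.0, -0.1, -2.8]
grip_width: 0.153
grasp_force: 60.8
```

```bash
python3 -c "
from st import *
to(.532,-.195,.28)
s=imaging.camera('scene');cv2.imwrite('pics/s2.png',s)
u,v=proj('scene',[.532,-.195,.2]).astype(int);print(u,v);w=75
cv2.imwrite('pics/over.png',cv2.resize(s[v-w:v+w,u-w:u+w],(600,600),interpolation=3))"
```

```text
8.1 p [ 0.5317 -0.1949  0.279 ] yaw 175.26 tilt 0.1 F [-0.01 -0.14 -2.76] T [0.007 0.018 0.04 ] g 0.153 60.8 j [ 1.28  0.53 -1.38  1.52  0.52  1.53  1.39]
tool offset [-0.0003 -0.0001 -0.001 ]
251 162
```

View pics/over.png

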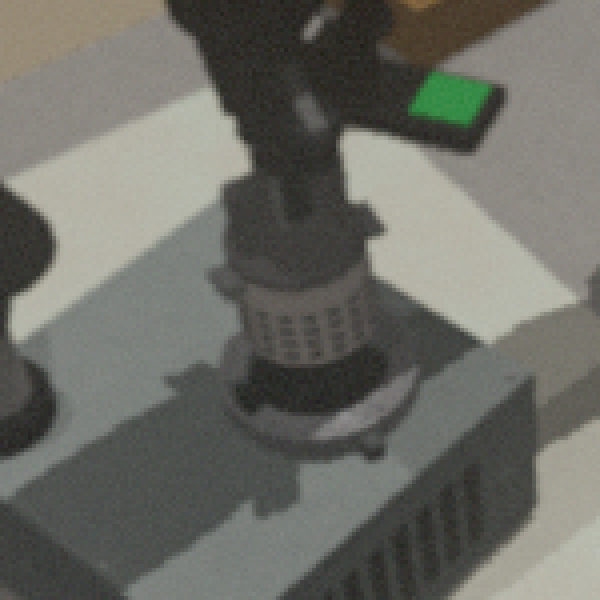

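Lugs show at crop (212,280) and (380,228), canister mouth right above the collar. I'll compare this with the predicted positions.

```bash
python3 -c "
from h import *
c=np.array([.5317,-.1949,.2424])
a=np.radians(175.26)
for s in(1,-1):
    d=s*np.array([np.cos(a),np.sin(a),0]);n=np.array([-d[1],d[0],0])
    for z in(-7,0):
        for y in(-11,11): print(s,z,y,((proj('scene',c+d*.048+n*y/1e3+[0,0,z/1e3])-[176,87])*4).round())
# canister underside edge and collar left/right extents
for nm,cc,r in(('cap',c+[0,0,.012],.038),('bottom',c-[0,0,.054],.038),('collar',np.array([.5317,-.1949,.153]),.058)):
    q=np.array([(proj('scene',cc+r*np.array([np.cos(t),np.sin(t),0]))-[176,87])*4 for t in np.linspace(0,6.28,90)])
    print(nm,q.min(0).round(),q.max(0).round())
"
```

```text
1 -7 -11 [384. 232.]
1 -7 11 [364. 209.]
1 0 -11 [382. 223.]
1 0 11 [363. 200.]
-1 -7 -11 [205. 277.]
-1 -7 11 [223. 302.]
-1 0 -11 [203. 268.]
-1 0 11 [221. 292.]
cap [218. 180.] [362. 279.]
bottom [239. 269.] [375. 367.]
collar [214. 289.] [416. 438.]
```

>>> jog_arm(deltas=[{"gripper": 0,"offset": [-0.0003,0,0.015],"rotation": [0,0,-0.2]},{"gripper": 0,"offset": [0,0,0.015],"rotation": [0,0,0]},{"gripper": 0,"offset": [0,0,0.006],"rotation": [0,0,0]},{"gripper": 0,"offset": [0,0,0.006],"rotation": [0,0,0]},{"gripper": 0,"offset": [0,0,0.006],"rotation": [0,0,0]},{"gripper": 0,"offset": [0,0,0.006],"rotation": [0,0,0]},{"gripper": 0,"offset": [0,0,0],"rotation": [0,0,0]}])

```text
clock: 8.85
position: [0.5322, -0.195, 0.2256]
ee_rot: [0.038, 0.999, 0.0, -0.0]
ft_force: [0.0, -0.3, -3.0]
grip_width: 0.157
grasp_force: 60.6
```

```bash
python3 st.py
```

```text
8.85 p [ 0.5322 -0.195   0.2256] yaw 175.69 tilt 0.04 F [ 0.04 -0.26 -2.95] T [0.002 0.009 0.004] g 0.157 60.6 j [ 1.27  0.57 -1.35  1.6   0.56  1.43  1.37]
```

Underside is 18 mm inside the hole, no contact. I'll continue gently.

>>> jog_arm(deltas=[{"gripper": 0,"offset": [0,0,0.006],"rotation": [0,0,0]},{"gripper": 0,"offset": [0,0,0.006],"rotation": [0,0,0]},{"gripper": 0,"offset": [0,0,0.006],"rotation": [0,0,0]},{"gripper": 0,"offset": [0,0,0.005],"rotation": [0,0,0]},{"gripper": 0,"offset": [0,0,0.003],"rotation": [0,0,0]},{"gripper": 0,"offset": [0,0,0.002],"rotation": [0,0,0]},{"gripper": 0,"offset": [0,0,0.001],"rotation": [0,0,0]},{"gripper": 0,"offset": [0,0,0.0],"rotation": [0,0,0]}])

```text
clock: 9.65
position: [0.5325, -0.195, 0.1973]
ee_rot: [0.038, 0.999, -0.0, 0.0]
ft_force: [0.4, -0.5, -2.2]
grip_width: 0.153
grasp_force: 60.8
```

```bash
python3 st.py
```

```text
9.65 p [ 0.5325 -0.195   0.1973] yaw 175.7 tilt 0.01 F [ 0.44 -0.47 -2.23] T [-0.005  0.002 -0.017] g 0.153 60.8 j [ 1.26  0.59 -1.33  1.63  0.58  1.39  1.35]
```

>>> jog_arm(deltas=[{"gripper": 0,"offset": [0,0,0.001],"rotation": [0,0,0]},{"gripper": 0,"offset": [0,0,0.001],"rotation": [0,0,0]},{"gripper": 0,"offset": [0,0,0.001],"rotation": [0,0,0]},{"gripper": 0,"offset": [0,0,0.001],"rotation": [0,0,0]},{"gripper": 0,"offset": [0,0,0],"rotation": [0,0,0]}])

```text
clock: 10.15
position: [0.5324, -0.195, 0.1932]
ee_rot: [0.038, 0.999, -0.0, -0.0]
ft_force: [-0.5, -1.0, -3.0]
grip_width: 0.155
grasp_force: 60.8
```

```bash
python3 st.py
```

```text
10.15 p [ 0.5324 -0.195   0.1932] yaw 175.7 tilt 0.01 F [-0.47 -0.99 -3.02] T [-0.008  0.022  0.014] g 0.155 60.8 j [ 1.26  0.59 -1.33  1.64  0.58  1.38  1.35]
```

No force 3 mm below ledge level, so the lugs are in the gaps. Lowering onto the seal.

>>> jog_arm(deltas=[{"gripper": 0,"offset": [0,0,0.002],"rotation": [0,0,0]},{"gripper": 0,"offset": [0,0,0.002],"rotation": [0,0,0]},{"gripper": 0,"offset": [0,0,0.002],"rotation": [0,0,0]},{"gripper": 0,"offset": [0,0,0.001],"rotation": [0,0,0]},{"gripper": 0,"offset": [0,0,0.001],"rotation": [0,0,0]},{"gripper": 0,"offset": [0,0,0.001],"rotation": [0,0,0]},{"gripper": 0,"offset": [0,0,0],"rotation": [0,0,0]},{"gripper": 0,"offset": [0,0,0],"rotation": [0,0,0]}])

```text
clock: 10.95
position: [0.5326, -0.1949, 0.1846]
ee_rot: [0.037, 0.999, -0.0, 0.0]
ft_force: [-1.2, 0.8, 0.6]
grip_width: 0.15
grasp_force: 61.3
```

```bash
python3 st.py
```

```text
10.95 p [ 0.5326 -0.1949  0.1846] yaw 175.7 tilt 0.02 F [-1.16  0.78  0.61] T [ 0.091  0.237 -0.   ] g 0.15 61.3 j [ 1.25  0.6  -1.32  1.65  0.59  1.37  1.35]
```

>>> jog_arm(deltas=[{"gripper": 0,"offset": [0,0,0.0005],"rotation": [0,0,3]},{"gripper": 0,"offset": [0,0,0],"rotation": [0,0,3]},{"gripper": 0,"offset": [0,0,0],"rotation": [0,0,3]},{"gripper": 0,"offset": [0,0,0],"rotation": [0,0,3]},{"gripper": 0,"offset": [0,0,0],"rotation": [0,0,3]},{"gripper": 0,"offset": [0,0,0],"rotation": [0,0,3]},{"gripper": 0,"offset": [0,0,0.0003],"rotation": [0,0,3]},{"gripper": 0,"offset": [0,0,0.0003],"rotation": [0,0,3]},{"gripper": 0,"offset": [0,0,0],"rotation": [0,0,0]}])

```text
clock: 11.85
position: [0.5329, -0.1953, 0.1837]
ee_rot: [0.245, 0.97, -0.0, 0.001]
ft_force: [0.2, -0.8, 2.6]
grip_width: 0.154
grasp_force: 61.4
```

```bash
python3 st.py
```

```text
11.85 p [ 0.5329 -0.1953  0.1837] yaw 151.64 tilt 0.09 F [ 0.21 -0.79  2.57] T [-0.299 -0.086  0.021] g 0.154 61.4 j [ 1.22  0.54 -1.24  1.65  0.52  1.33  0.97]
```

Turned 24° freely. Continuing with the ramp descent.

>>> jog_arm(deltas=[{"gripper": 0,"offset": [0,0,0.0004],"rotation": [0,0,3]},{"gripper": 0,"offset": [0,0,0.0004],"rotation": [0,0,3]},{"gripper": 0,"offset": [0,0,0.0004],"rotation": [0,0,3]},{"gripper": 0,"offset": [0,0,0.0004],"rotation": [0,0,3]},{"gripper": 0,"offset": [0,0,0.0004],"rotation": [0,0,3]},{"gripper": 0,"offset": [0,0,0.0004],"rotation": [0,0,3]},{"gripper": 0,"offset": [0,0,0.0004],"rotation": [0,0,3]},{"gripper": 0,"offset": [0,0,0],"rotation": [0,0,0]}])

```text
clock: 12.65
position: [0.533, -0.1951, 0.1812]
ee_rot: [0.417, 0.909, -0.0, 0.001]
ft_force: [0.1, 0.1, 5.2]
grip_width: 0.145
grasp_force: 62.0
```

```bash
python3 st.py
```

```text
12.65 p [ 0.533  -0.1951  0.1812] yaw 130.69 tilt 0.1 F [0.09 0.12 5.25] T [-0.263  0.132 -0.052] g 0.145 62.0 j [ 1.18  0.5  -1.16  1.65  0.47  1.3   0.64]
```

>>> jog_arm(deltas=[{"gripper": 0,"offset": [0,0,0.0003],"rotation": [0,0,3]},{"gripper": 0,"offset": [0,0,0.0003],"rotation": [0,0,3]},{"gripper": 0,"offset": [0,0,0.0003],"rotation": [0,0,3]},{"gripper": 0,"offset": [0,0,0.0003],"rotation": [0,0,3]},{"gripper": 0,"offset": [0,0,0.0002],"rotation": [0,0,2]},{"gripper": 0,"offset": [0,0,0],"rotation": [0,0,0]}])

```text
clock: 13.25
position: [0.5327, -0.1952, 0.1798]
ee_rot: [0.524, 0.851, -0.0, 0.0]
ft_force: [-3.0, -0.5, 6.0]
grip_width: 0.15
grasp_force: 62.1
```

```bash
python3 st.py
```

```text
13.25 p [ 0.5327 -0.1952  0.1798] yaw 116.74 tilt 0.07 F [-3.04 -0.47  5.99] T [-0.316  0.551  0.164] g 0.15 62.1 j [ 1.15  0.47 -1.11  1.66  0.44  1.29  0.42]
```

>>> jog_arm(deltas=[{"gripper": 0,"offset": [0,0,0.0002],"rotation": [0,0,1]},{"gripper": 0,"offset": [0,0,0.0002],"rotation": [0,0,1]},{"gripper": 0,"offset": [0,0,0],"rotation": [0,0,1]},{"gripper": 0,"offset": [0,0,0],"rotation": [0,0,0]}])

```text
clock: 13.65
position: [0.5317, -0.1955, 0.1794]
ee_rot: [0.546, 0.838, -0.001, -0.0]
ft_force: [-9.1, -2.9, 12.9]
grip_width: 0.148
grasp_force: 63.3
```

```bash
python3 st.py
```

```text
13.65 p [ 0.5317 -0.1955  0.1794] yaw 113.79 tilt 0.15 F [-9.07 -2.86 12.85] T [-0.337  2.156  0.781] g 0.148 63.3 j [ 1.14  0.47 -1.1   1.66  0.43  1.29  0.37]
```

>>> jog_arm(deltas=[{"gripper": 0,"offset": [0,0,0],"rotation": [0,0,1]},{"gripper": 0,"offset": [0,0,0],"rotation": [0,0,0.5]},{"gripper": 0,"offset": [0,0,0],"rotation": [0,0,0]}])

```text
clock: 13.95
position: [0.5316, -0.1954, 0.1795]
ee_rot: [0.557, 0.831, -0.001, -0.0]
ft_force: [-9.9, -2.0, 12.9]
grip_width: 0.151
grasp_force: 67.2
```

```bash
python3 st.py
```

```text
13.95 p [ 0.5316 -0.1954  0.1795] yaw 112.37 tilt 0.18 F [-9.85 -2.01 12.85] T [-0.417  2.264  1.441] g 0.151 67.2 j [ 1.14  0.47 -1.1   1.66  0.43  1.29  0.35]
```

Torque rises steeply with no further drop, so it is at the stops, about 10 mm down. I'll release and withdraw.

>>> jog_arm(deltas=[{"gripper": 0,"offset": [0,0,0],"rotation": [0,0,-1]},{"gripper": 0.6,"offset": [0,0,0],"rotation": [0,0,0]},{"gripper": 0.6,"offset": [0,0,0],"rotation": [0,0,0]},{"gripper": 0.6,"offset": [0,0,0],"rotation": [0,0,0]},{"gripper": 0.6,"offset": [0,0,0],"rotation": [0,0,0]},{"gripper": 0.6,"offset": [0,0,0],"rotation": [0,0,0]},{"gripper": 0.6,"offset": [0,0,-0.01],"rotation": [0,0,0]},{"gripper": 0.6,"offset": [0,0,-0.02],"rotation": [0,0,0]},{"gripper": 0.6,"offset": [0,0,-0.03],"rotation": [0,0,0]},{"gripper": 0.6,"offset": [0,0,-0.03],"rotation": [0,0,0]},{"gripper": 0.6,"offset": [0,0,-0.03],"rotation": [0,0,0]},{"gripper": 0.6,"offset": [0,0,0],"rotation": [0,0,0]},{"gripper": 0.6,"offset": [0,0,0],"rotation": [0,0,0]}])

```text
clock: 15.25
position: [0.5327, -0.1949, 0.2994]
ee_rot: [0.55, 0.835, 0.0, 0.001]
ft_force: [-0.2, 0.2, -1.2]
grip_width: 0.601
grasp_force: 0.0
```

```bash
python3 -c "
from st import *
s=imaging.camera('scene');v,u,w=165,251,75
cv2.imwrite('pics/end.png',cv2.resize(s[v-w:v+w,u-w:u+w],(600,600),interpolation=3))
k=np.array([.532,-.195,.143])
for nm,dz in(('cap',.012),('bartop',.054)):
  for a in(113.5,-66.5):
    d=np.array([np.cos(np.radians(a)),np.sin(np.radians(a)),0]);print(nm,a,(proj('scene',k+[0,0,dz]+d*.033)-[u-w,v-w])*4)"
```

```text
15.25 p [ 0.5327 -0.1949  0.2994] yaw 113.2 tilt 0.08 F [-0.17  0.16 -1.17] T [ 0.061 -0.006 -0.038] g 0.601 0.0 j [ 1.17  0.38 -1.15  1.49  0.35  1.5   0.43]
cap 113.5 [362.60699231 366.85176201]
cap -66.5 [267.32735846 326.73223865]
bartop 113.5 [354.20147783 314.50353954]
bartop -66.5 [255.81214635 274.10231413]
```

View pics/end.png

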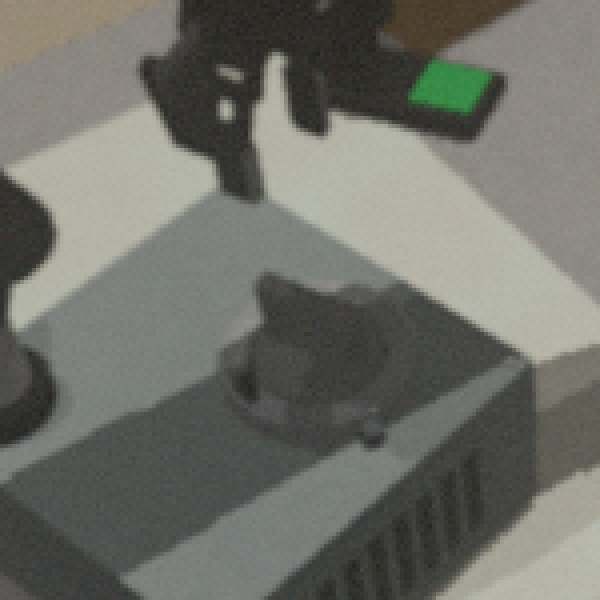

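The cartridge sits level and low in the collar. Its bar runs from about crop (262,275) towards (355,315), as predicted for home, and the jaws are clear above. Handing in.

```bash
python3 -c "
from workcell import workorder; print(workorder.hand_in())"
```

```text
the job is handed in; nothing more can be done
None
```

The filter cartridge is in the port, turned about 62° clockwise onto its stops (about 10 mm below the collar's top by the arm's reading) and released; the job was handed in at about 15 s, and the hand-in returned no verdict.

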